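# Reverse the red link on the trainer panel

## Task

On the blue trainer panel three links sit on pivot pins; the red-handled one is fitted the wrong way round, with its white end on the pin. Lift it off its pin, turn it end for end and refit it on the same pin with its black end, so that it lies flat and straight across to its brass contact stud like its neighbours. Set it down rather than drop it, and leave the yellow and green links where they are.

Things in the scene. Friction and masses are not known exactly. Their poses are not given: they have to be found in the camera images.
- red_handle (a point): Centre of the link's red upright handle (44 mm long, 14 thick across the bar, 36 high), 26 mm above the bar's underside, 68 mm above the table when fitted. Bar 146 x 36 x 8 mm, 80 g, a 22 mm eye in each end 55 mm from the middle. x: along the bar to its black end; z: up. It starts with the white eye loose on one of the three pins, black end on the stud; lifts off freely.
- panel: Fixed blue panel 372 x 496 mm, top 30 mm up. Origin: table level under the middle pin. Pins at x -90, 0, 90 mm, y 0: 10 mm thick, tapered tip 70 mm up, on a brass shoulder 42 mm up. Stud for each at y -110, 36 mm wide, 42 mm up. A fitted link lies along y, middle at y -55. Fixed blocks and knobs, to 60 mm up, beyond y 120 and y -220.
- yellow_link: Bystander: a link of the same make with a yellow handle, already fitted with its black end on its pin. Origin: middle of the bar's underside; x towards its black end.
- green_link: Bystander: a link of the same make with a green handle, already fitted with its black end on its pin. Origin: middle of the bar's underside; x towards its black end.
There are look-alikes about, which are no part of the job. Leave any pink or turquoise look-alike of the part that bears red_handle alone.

How it is judged:
By the outcome, as a careful person would: the job done as asked, in the order asked, and still so for the second after the job is handed in, with the robot touching nothing.
It also fails if it takes over 40 s, if anything falls off the work surface, if the arm or the gripper's body presses on something with over 40 N, if the wrist force passes 120 N, or if a joint passes its speed limit or range.

## Robot

A 7-joint arm with a two-finger parallel gripper is mounted at the origin on the work surface. World frame = base frame: x ahead of the robot, y to its left, z up, the work surface at z = 0. Lengths are in m, angles in rad, forces in N, time in s.
With the tool pointing down it reaches from about 0.4 to 0.875 m from the base axis. Payload 19.3 kg.
Tool frame: the origin (TCP) lies at the very end of the fingers, on their centre line; the grasp point (between the pads) lies 19 mm behind it; z points along the fingers, y is the line along which they close (so a half turn about z gives the same grasp; the last joint's range is limited). The gripper opens to 85 mm and grips with 20 to 120 N. Pads are 22 mm wide; open, the fingers measure 114 mm over their backs; the gripper's body (76 mm by 85 mm) begins 54 mm behind the grasp point. The pads swing forward as they close: fully open they stand 13 mm farther back than shut.
Start: joints at [1.274, 0.521, -0.036, 1.599, 0.021, 1.021, -0.113], TCP at [0.141, -0.609, 0.231] pointing down, gripper open.
Joint ranges: [-2.91, 2.91], [-0.3, 2.13], [-1.5, 1.42], [0.17, 2.43], [-1.26, 4.41], [0.16, 1.93], [-2.52, 2.52]. Speed limits (rad/s): [1.89, 1.89, 2.39, 2.39, 3.01, 3.01, 3.01].

## Interface

Orientations are given as a 3x3 rotation matrix whose columns are the frame's x, y, z axes.
In Python, from plant import bot, imaging gives the robot as it stands.
- The arm moves only by the tool move_arm, never from a script. Its argument "moves" is a list of rows, each a list of 7 numbers: the opening, from 0 (shut) to 1 (fully open), then the shift along the tool's x, y, z in units of 40 mm (1.0 is 40 mm), then the turn, a rotation vector about the tool's x, y, z in units of 6 degrees (1.0 is 6 degrees). In form: [[hand, x, y, z, rx, ry, rz], ...]. A call has 1 to 10 rows; each row shifts and turns the commanded pose from where the row before left it, along the tool's axes as they then stand; what a row does not reach is not made up. A row lasts 1/10 s, in which the tool goes at most 50 mm and 8.59 degrees, less where a joint would pass 70% of its speed; a pose out of reach is approached as far as the arm can. A call is refused whole if a number of a shift passes 1 or a number of a turn 1, either way. A call with a gripper value outside its range is refused whole. The fingers move at their own pace and stop on an object; the grip force is fixed at half the most. Time passes only in rows, so rows that do not move let the fingers close. It gives the time, the measured TCP pose, the force, the opening and the grip force at its end, in the units of the state.
- bot.observe(): the state, without advancing time (a new reading comes with each control period).
- imaging.capture(name): name is "side" or "top"; returns the picture (480x640x3 uint8, red, green, blue); there is no depth.
- imaging.camera_params(name): a dict with "intrinsics" (3x3 intrinsics, pixels), "R" (3x3) and "t" (3): a world point X has camera coordinates R X + t. Camera axes: x right, y down, z forward; pixel columns grow to the right and rows downward; lengths in m; the calibration is good to about 2 mm. A picture is of the moment at which its call begins. camera_params takes no time and is no camera call.
- bot.sign_off(): hands the job in; it is judged then, once.
The state is a dict: "clock": time; "joint_positions": joint angles; "joint_vel": joint speeds; "joint_torque": joint torques, N m; "position": TCP position; "ee_rot": TCP orientation; "ft_force": force on the tool from outside, world axes, zero at the start; "moment": the same for the moment, N m; "grip_width": finger opening in m; "grip_force": force on a finger pad.
Only numpy, scipy, OpenCV 4.12 (cv2) and the standard library are available. Lean on these libraries where they do the work, as an engineer would, in place of code of your own. Each camera call takes 0.05 s, during which the arm holds its last target. There are 200 camera calls.

## Working session

There is one attempt and no reset: what is moved stays moved. The work goes in short steps, Python scripts to look and compute and a tool call to move; the robot and the scene stay as the last step left them, time stands still between calls to the robot, and variables do not carry over. Pictures are saved under pics/ and viewed, at most 10 in all, crops included, and the job is handed in when it is done.

Besides the shell and the picture viewer there is one more tool, called after "Emit:" as name([rows], argument=value, ...), one row to a line, values as JSON. move_arm: Moves the arm, as the interface text tells. Its arguments: {"type":"object","properties":{"moves":{"type":"array","items":{"type":"array","items":{"type":"number"}}}},"required":["moves"]}

```bash
mkdir -p pics; ls; python3 - <<'E'
from plant import bot, imaging
import cv2,numpy as np
for n in("side","top"):
    im=imaging.capture(n); cv2.imwrite(f"pics/{n}0.png",im[:,:,::-1]); p=imaging.camera_params(n)
    print(n,p["intrinsics"],p["R"],p["t"])
o=bot.observe();print(o["clock"],o["position"],o["ee_rot"],o["grip_width"])
E
```

```text
pics
side [[497.34136157   0.         327.2545916 ]
 [  0.         497.34136157 241.70456593]
 [  0.           0.           1.        ]] [[ 0.82550746 -0.56431343 -0.00936931]
 [-0.34586188 -0.49268711 -0.798523  ]
 [ 0.44600111  0.66242718 -0.60189139]] [-0.5736474   0.25241034  0.58228114]
top [[514.98103598   0.         313.31919774]
 [  0.         514.98103598 239.03954834]
 [  0.           0.           1.        ]] [[ 0.01747095 -0.99948975 -0.02673973]
 [-0.9931365  -0.01425411 -0.11608922]
 [ 0.11564884  0.02858439 -0.99287878]] [-0.0998651   0.62710584  0.78235762]
0.1 [ 0.14043605 -0.60871359  0.23079292] [[ 9.74396662e-01  2.24835609e-01 -3.07023932e-04]
 [ 2.24835803e-01 -9.74396195e-01  9.57776467e-04]
 [-8.38206959e-05 -1.00228416e-03 -9.99999494e-01]] 0.08549223326796337
```

View pics/top0.png

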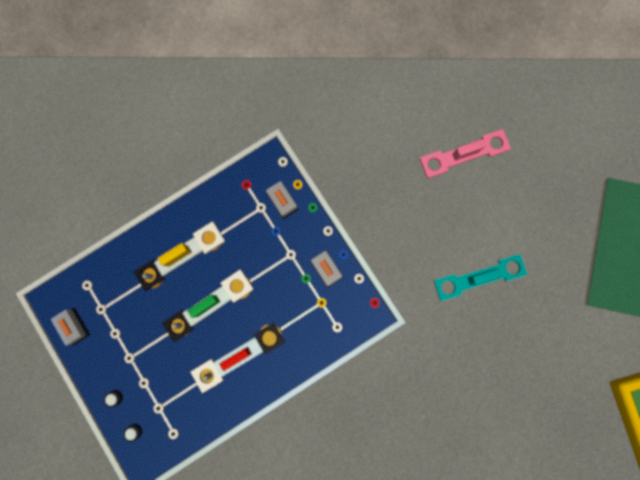

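View pics/side0.png

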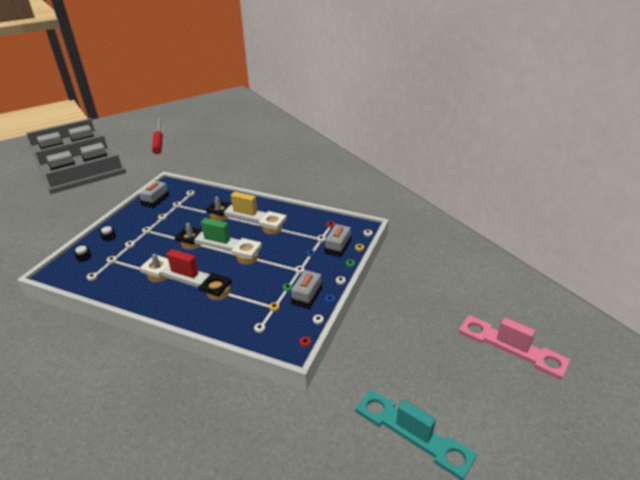

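Top view: the red-handled link has its handle at (236,359), its white end on the pin at (207,376) and its black end on the stud at (270,339). The yellow handle is at (173,254) and the green at (203,306).
Could be mistaken for it:
- pink link at top (466,152)
- turquoise link at top (482,276)
- red screwdriver at side (157,142)
- red sockets at top (246,184) and (374,302)

I choose the handle at top (236,359), side (182,264), because it sits on the panel with its white end on the pin.

```bash
cat > h.py <<'E'
import numpy as np,cv2
from plant import imaging
P={n:imaging.camera_params(n) for n in("side","top")}
def ray(n,uv):
    p=P[n];R=np.array(p["R"]);d=R.T@np.linalg.solve(p["intrinsics"],[uv[0],uv[1],1.]);return -R.T@np.array(p["t"]),d/np.linalg.norm(d)
def plane(n,uv,z):
    c,d=ray(n,uv);return c+d*(z-c[2])/d[2]
def tri(a,b):
    M=np.zeros((3,3));v=np.zeros(3);L=[ray("side",a),ray("top",b)]
    for c,d in L:
        A=np.eye(3)-np.outer(d,d);M+=A;v+=A@c
    x=np.linalg.solve(M,v);return x,[np.linalg.norm((np.eye(3)-np.outer(d,d))@(x-c)) for c,d in L]
def proj(n,X):
    p=P[n];q=np.array(p["intrinsics"])@(np.array(p["R"])@X+p["t"]);return q[:2]/q[2]
HUE={"red":[(0,6),(174,180)],"yellow":[(18,28)],"green":[(55,78)]}
def blob(im,col,near,r=25):
    h=cv2.cvtColor(im,cv2.COLOR_RGB2HSV);m=np.zeros(h.shape[:2],np.uint8)
    for a,b in HUE[col]: m|=cv2.inRange(h,(a,120,60),(b,255,255))
    _,lab,st,ce=cv2.connectedComponentsWithStats(m)
    i=max([k for k in range(1,len(st)) if np.hypot(*(ce[k]-near))<r],key=lambda k:st[k,4])
    pts=np.argwhere(lab==i)[:,::-1].astype(np.float32)
    return ce[i],st[i,4],cv2.minAreaRect(pts)
E
python3 - <<'E'
from h import *
S=cv2.imread("pics/side0.png")[:,:,::-1].copy();T=cv2.imread("pics/top0.png")[:,:,::-1].copy()
for c,a,b in(("red",(182,264),(236,359)),("yellow",(243,204),(173,254)),("green",(215,230),(203,306))):
    A,B=blob(S,c,a),blob(T,c,b);x,e=tri(A[0],B[0]);print(c,A[:2],B[:2],B[2],x.round(4),np.round(e,4))
for uv in((278,133),(20,294),(402,321)):print(uv,plane("top",uv,.03).round(4))
a=cv2.resize(T[310:410,170:310],(560,400),interpolation=2);b=cv2.resize(S[180:310,130:290],(0,0),fx=3.4,fy=3.4,interpolation=2)
out=np.zeros((850,560,3),np.uint8);out[:400]=a;out[400:842,:544]=b[:442];out=cv2.resize(out,(395,600));
cv2.imwrite("pics/crop0.png",np.hstack([cv2.resize(a,(400,286)),cv2.resize(b,(352,286))])[:,:,::-1])
E
```

```text
red (array([182.20567376, 262.88475177]), np.int32(564)) (array([234.48837209, 358.87596899]), np.int32(258)) ((234.67649841308594, 358.79412841796875), (8.231931686401367, 31.898738861083984), 59.03623962402344) [0.4442 0.023  0.0693] [0.0006 0.0006]
yellow (array([243.51612903, 202.67050691]), np.int32(434)) (array([173.66318538, 254.49347258]), np.int32(383)) ((173.60299682617188, 254.6673583984375), (12.905900001525879, 31.51136016845703), 58.392494201660156) [0.5979 0.122  0.0691] [0. 0.]
green (array([215.0125    , 229.73333333]), np.int32(480)) (array([202.52145215, 305.51815182]), np.int32(303)) ((202.61534118652344, 305.4230651855469), (10.261953353881836, 30.508512496948242), 56.3099365234375) [0.5215 0.0744 0.0691] [0.0001 0.0001]
(278, 133) [ 0.8035 -0.0287  0.03  ]
(20, 294) [0.5338 0.3788 0.03  ]
(402, 321) [ 0.5024 -0.2305  0.03  ]
```

View pics/crop0.png

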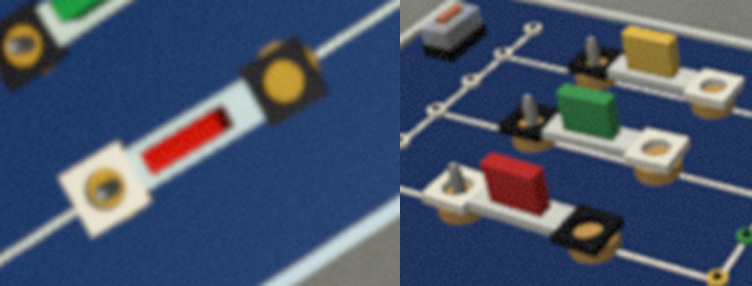

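The crop confirms the choice: a red upright handle, a white eye on the pin (side about (155,262)) and a black eye on the stud (side about (217,285)). Next I'll measure the pins and the printed lines.

```bash
python3 - <<'E'
from h import *
S=cv2.imread("pics/side0.png");T=cv2.imread("pics/top0.png")
G=cv2.cvtColor(T,cv2.COLOR_BGR2HSV);W=np.where(G[:,:,1]<120,T[:,:,2].astype(float),0)
for a,b,skip in(((101,309),(261,208),(130,228)),((129,358),(291,254),(158,258)),((158,408),(322,303),(185,295))):
    a=np.array(a,float);b=np.array(b,float);d=(b-a)/np.linalg.norm(b-a);n=np.array([-d[1],d[0]]);pts=[]
    for s in np.arange(9,np.linalg.norm(b-a)-9,1):
        q=a+s*d
        if skip[0]<q[0]<skip[1]:continue
        k=np.arange(-5,5.01,.5);w=cv2.remap(T[:,:,2].astype(np.float32),(q[0]+k*n[0]).astype(np.float32)[None],(q[1]+k*n[1]).astype(np.float32)[None],1)[0]
        w=np.clip(w-w.min()-30,0,None)
        if w.max()>40: pts.append(plane("top",q+n*(w*k).sum()/w.sum(),.03)[:2])
    l=cv2.fitLine(np.array(pts,np.float32),cv2.DIST_HUBER,0,.01,.01).ravel()
    print(len(pts),"dir",l[:2],np.degrees(np.arctan2(-l[0],l[1]))%180,"perp offset",l[2]*l[1]-l[3]*l[0])
r=[np.hstack([cv2.resize(I[v-14:v+14,u-14:u+14],(260,260),interpolation=2) for u,v in c]) for I,c in((T,((150,274),(178,325),(207,376))),(S,((217,206),(188,233),(155,262))))]
cv2.imwrite("pics/pins.png",np.vstack(r))
E
```

```text
56 dir [ 0.5545631 -0.8321417] 33.680634 perp offset -0.5626255
56 dir [ 0.55456376 -0.8321413 ] 33.68068 perp offset -0.47264677
47 dir [ 0.55459684 -0.8321192 ] 33.682953 perp offset -0.38263237
```

View pics/pins.png

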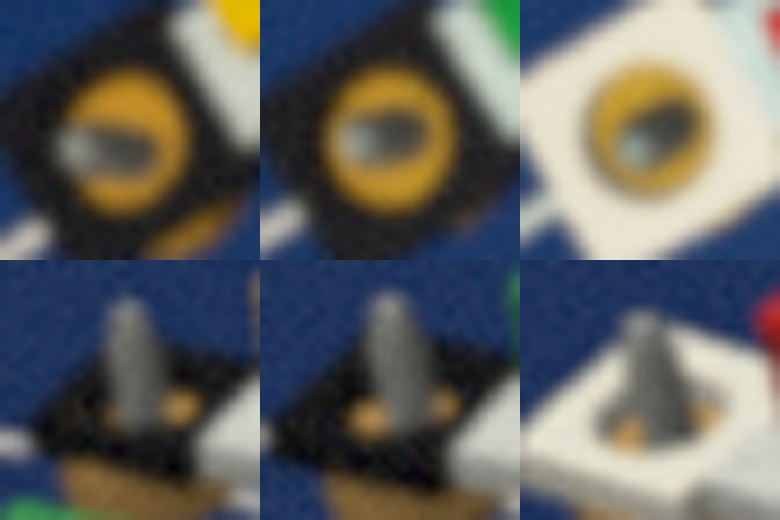

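```bash
python3 - <<'E'
from h import *
xh=np.array([.83214,.55457]);yh=np.array([-.55457,.83214])
f=lambda c,p:(c[0]-14+(p[0]+.5)/9.286-.5,c[1]-14+(p[1]+.5)/9.286-.5)
for n,tc,tp,sc,sp in(("y",(150,274),(73,147),(217,206),(127,45)),("g",(178,325),(350-260,137),(188,233),(130,40)),("r",(207,376),(634-520,155),(155,262),(122,60))):
    t,s=f(tc,tp),f(sc,sp)
    for w,X in(("tri",tri(s,t)[0]),("top",plane("top",t,.069)),("side",plane("side",s,.069))):print(n,w,X.round(4),"panel x,y",(X[:2]@xh).round(4),(X[:2]@yh).round(4))
# brass discs/eyes of red link in top (eye rim z .05)
for uv in((269.5,338.5),(206.8,375.5)):X=plane("top",uv,.05);print(X.round(4),X[:2]@xh,X[:2]@yh)
E
```

```text
y tri [0.5653 0.1659 0.0717] panel x,y 0.5624 -0.1754
y top [0.5653 0.1669 0.069 ] panel x,y 0.5629 -0.1746
y side [0.5669 0.1701 0.069 ] panel x,y 0.5661 -0.1728
g tri [0.4912 0.1169 0.0709] panel x,y 0.4736 -0.1751
g top [0.4911 0.1175 0.069 ] panel x,y 0.4738 -0.1746
g side [0.4919 0.1197 0.069 ] panel x,y 0.4757 -0.1732
r tri [0.4154 0.0656 0.0719] panel x,y 0.3821 -0.1758
r top [0.4146 0.0665 0.069 ] panel x,y 0.3818 -0.1746
r side [0.4165 0.0693 0.069 ] panel x,y 0.385 -0.1733
[ 0.473 -0.026  0.05 ] 0.3791631465044569 -0.28395165962360475
[0.4158 0.068  0.05  ] 0.38369254511648826 -0.17399055031195268
```

Emit:
move_arm([
  [1,0.91,-0.5,0,0,0,0],
  [1,0.91,-0.5,0,0,0,0],
  [1,0.91,-0.5,0,0,0,0],
  [1,0.91,-0.5,0,0,0,0],
  [1,0.91,-0.5,0,0,0,0],
  [1,0.91,-0.5,0,0,0,0],
  [1,0.91,-0.5,0,0,0,0],
  [1,0.91,-0.5,0,0,0,0],
  [1,0.91,-0.5,0,0,0,0],
  [1,0.91,-0.5,0,0,0,0],
])

```text
clock: 1.1
position: [0.4512, -0.3309, 0.2312]
ee_rot: [[0.974, 0.225, -0.0], [0.225, -0.974, 0.0], [-0.0, -0.0, -1.0]]
ft_force: [0.3, -0.5, -0.2]
grip_width: 0.0854
grip_force: 0.0
```

Emit:
move_arm([
  [1,0.18,-0.86,0,0,0,0],
  [1,0.18,-0.86,0,0,0,0],
  [1,0.18,-0.86,0,0,0,0],
  [1,0.18,-0.86,0,0,0,0],
  [1,0.18,-0.86,0,0,0,0],
  [1,0.18,-0.86,0,0,0,0],
  [1,0.18,-0.86,0,0,0,0],
  [1,0.18,-0.86,0,0,0,0],
  [1,0.18,-0.86,0,0,0,0],
  [1,0.18,-0.86,0,0,0,0],
])

```text
clock: 2.1
position: [0.4427, 0.0204, 0.2313]
ee_rot: [[0.974, 0.225, -0.0], [0.225, -0.974, -0.0], [-0.0, 0.0, -1.0]]
ft_force: [1.5, 0.4, 0.1]
grip_width: 0.0857
grip_force: 0.0
```

```bash
cat >> h.py <<'E'
def st():
    from plant import bot
    o=bot.observe();R=np.array(o["ee_rot"])
    print("t",round(o["clock"],2),"p",np.round(o["position"],4),"yaw",np.degrees(np.arctan2(R[1,0],R[0,0])).round(2),"z",R[:,2].round(3),"w",round(o["grip_width"],4),"F",np.round(o["ft_force"],1),"gf",np.round(o["grip_force"],1))
    print("j",np.round(o["joint_positions"],3));return o,R
def need(target,yaw):
    o,R=st();print("tool shift units",(R.T@(np.array(target)-o["position"])/.04).round(3))
    D=R.T@np.column_stack([[np.cos(yaw),np.sin(yaw),0],[np.sin(yaw),-np.cos(yaw),0],[0,0,-1]])
    print("turn units",(np.degrees(cv2.Rodrigues(D)[0].ravel())/6).round(3))
E
python3 -c "
from h import *
need([.4442,.023,.20],np.radians(-56.3))"
```

```text
t 2.1 p [0.4427 0.0204 0.2313] yaw 12.99 z [-0. -0. -1.] w 0.0857 F [1.5 0.4 0.1] gf 0.0
j [ 0.082  0.245 -0.31   2.043  0.097  0.867 -1.626]
tool shift units [ 0.051 -0.054  0.782]
turn units [1.0000e-03 1.0000e-03 1.1548e+01]
```

Emit:
move_arm([
  [1,0,0,0,0,0,1],
  [1,0,0,0,0,0,1],
  [1,0,0,0,0,0,1],
  [1,0,0,0,0,0,1],
  [1,0,0,0,0,0,1],
  [1,0,0,0,0,0,1],
  [1,0,0,0,0,0,1],
  [1,0,0,0,0,0,1],
  [1,0,0,0,0,0,1],
  [1,0,0,0,0,0,1],
])

```text
clock: 3.1
position: [0.4425, 0.0183, 0.2303]
ee_rot: [[0.711, -0.703, -0.003], [-0.703, -0.711, -0.0], [-0.002, 0.002, -1.0]]
ft_force: [0.5, 0.0, -0.9]
grip_width: 0.0857
grip_force: 0.0
```

```bash
python3 -c "
from h import *
need([.4442,.023,.20],np.radians(-56.3))"
```

```text
t 3.1 p [0.4425 0.0183 0.2303] yaw -44.66 z [-0.003 -0.    -1.   ] w 0.0857 F [ 0.5  0.  -0.9] gf 0.0
j [-0.195  0.235  0.023  2.056 -0.008  0.854 -2.517]
tool shift units [-0.051 -0.114  0.758]
turn units [0.022 0.018 1.939]
```

Emit:
move_arm([
  [1,0,0,0,0,0,0.7],
  [1,0,0,0,0,0,0.7],
  [1,0,0,0,0,0,0.7],
  [1,0,0,0,0,0,0.7],
  [1,0,0,0,0,0,0],
])

```text
clock: 3.6
position: [0.4422, 0.0193, 0.2295]
ee_rot: [[0.52, -0.854, -0.006], [-0.854, -0.52, -0.002], [-0.001, 0.006, -1.0]]
ft_force: [0.2, 0.5, -0.4]
grip_width: 0.0853
grip_force: 0.0
```

```bash
python3 -c "
from h import *
need([.4442,.023,.20],np.radians(-56.3))"
```

```text
t 3.6 p [0.4422 0.0193 0.2295] yaw -58.65 z [-0.006 -0.002 -1.   ] w 0.0853 F [ 0.2  0.5 -0.4] gf 0.0
j [-0.73   0.288  0.677  2.079 -0.236  0.856 -2.51 ]
tool shift units [-0.052 -0.095  0.736]
turn units [ 0.057  0.011 -0.391]
```

Emit:
move_arm([
  [1,-0.05,-0.09,0.7,0.05,0,0],
  [1,0,0,0.7,0,0,0],
  [1,0,0,0.7,0,0,0],
  [1,0,0,0.5,0,0,0],
  [1,0,0,0,0,0,0],
])

```text
clock: 4.1
position: [0.4426, 0.0224, 0.1236]
ee_rot: [[0.522, -0.853, -0.005], [-0.853, -0.522, 0.003], [-0.005, 0.003, -1.0]]
ft_force: [-1.1, -0.0, -0.2]
grip_width: 0.0854
grip_force: 0.0
```

```bash
python3 - <<'E'
from h import *
need([.4442,.0225,.055],np.radians(-58))
T=imaging.capture("top");S=imaging.capture("side")
cv2.imwrite("pics/a1.png",np.hstack([cv2.resize(T[270:450,130:330],(400,360)),cv2.resize(S[180:360,80:280],(400,360))])[:,:,::-1])
E
```

```text
t 4.1 p [0.4426 0.0224 0.1236] yaw -58.56 z [-0.005  0.003 -1.   ] w 0.0854 F [-1.1 -0.  -0.2] gf 0.0
j [-0.584  0.472  0.523  2.174 -0.422  0.598 -2.346]
tool shift units [ 0.027 -0.041  1.714]
turn units [ 0.032  0.049 -0.094]
```

View pics/a1.png

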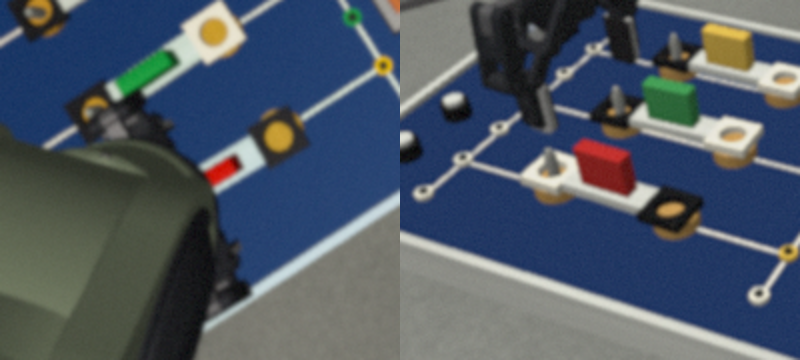

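The fingers straddle the red handle's line from above, at side (152,242) and (191,205). I'll check that midpoint against the projection.

```bash
python3 - <<'E'
from h import *
o,R=st();p=np.array(o["position"])
for s in(-1,1):
    q=p+R[:,1]*.043*s-R[:,2]*.013
    print(proj("side",q),proj("top",q))
E
```

```text
t 4.2 p [0.444  0.0222 0.1258] yaw -58.63 z [-0.002  0.003 -1.   ] w 0.0854 F [-0.4 -0.2  1. ] gf 0.0
j [-0.587  0.469  0.528  2.172 -0.421  0.6   -2.347]
[191.15077694 210.46862019] [210.72849036 336.62328889]
[152.8169099  242.28751311] [241.63655528 392.77594466]
```

Emit:
move_arm([
  [1,0,0,0.6,0,0,0],
  [1,0,0,0.6,0,0,0],
  [1,0,0,0.35,0,0,0],
  [1,0,0,0.22,0,0,0],
  [1,0,0,0,0,0,0],
])

```text
clock: 4.7
position: [0.4442, 0.0227, 0.0549]
ee_rot: [[0.52, -0.854, -0.001], [-0.854, -0.52, 0.003], [-0.003, -0.001, -1.0]]
ft_force: [0.2, -0.1, -0.1]
grip_width: 0.0852
grip_force: 0.0
```

```bash
python3 -c "
from h import *
need([.4442,.0225,.055],np.radians(-58.6))"
```

```text
t 4.7 p [0.4442 0.0227 0.0549] yaw -58.64 z [-0.001  0.003 -1.   ] w 0.0852 F [ 0.2 -0.1 -0.1] gf 0.0
j [-0.475  0.599  0.386  2.205 -0.544  0.429 -2.242]
tool shift units [ 0.005  0.002 -0.003]
turn units [-0.005  0.029 -0.006]
```

Emit:
move_arm([
  [0.5,0,0,0,0,0,0],
  [0.3,0,0,0,0,0,0],
  [0.1,0,0,0,0,0,0],
  [0,0,0,0,0,0,0],
  [0,0,0,0,0,0,0],
  [0,0,0,0,0,0,0],
  [0,0,0,0,0,0,0],
  [0,0,0,0,0,0,0],
])

```text
clock: 5.5
position: [0.4441, 0.0227, 0.055]
ee_rot: [[0.521, -0.854, -0.001], [-0.854, -0.521, 0.002], [-0.002, -0.001, -1.0]]
ft_force: [-1.6, -0.3, 8.6]
grip_width: 0.0133
grip_force: 58.5
```

Emit:
move_arm([
  [0,0,0,-0.2,0,0,0],
  [0,0,0,-0.3,0,0,0],
  [0,0,0,-0.4,0,0,0],
  [0,0,0,-0.4,0,0,0],
  [0,0,0,-0.4,0,0,0],
  [0,0,0,-0.3,0,0,0],
  [0,0,0,0,0,0,0],
])

```text
clock: 6.2
position: [0.4448, 0.0227, 0.1363]
ee_rot: [[0.52, -0.854, 0.001], [-0.854, -0.52, 0.003], [-0.002, -0.003, -1.0]]
ft_force: [0.1, -0.5, -1.3]
grip_width: 0.0132
grip_force: 58.6
```

Emit:
move_arm([
  [0,0,0,0,0,0,-0.5],
  [0,0,0,0,0,0,-1],
  [0,0,0,0,0,0,-1],
  [0,0,0,0,0,0,-1],
  [0,0,0,0,0,0,-1],
  [0,0,0,0,0,0,-1],
  [0,0,0,0,0,0,-1],
  [0,0,0,0,0,0,-1],
  [0,0,0,0,0,0,-1],
  [0,0,0,0,0,0,-1],
])

```text
clock: 7.2
position: [0.4438, 0.0224, 0.1343]
ee_rot: [[1.0, -0.025, -0.002], [-0.025, -1.0, 0.002], [-0.002, -0.002, -1.0]]
ft_force: [0.6, -0.4, -1.6]
grip_width: 0.013
grip_force: 58.6
```

Emit:
move_arm([
  [0,0,0,0,0,0,-1],
  [0,0,0,0,0,0,-1],
  [0,0,0,0,0,0,-1],
  [0,0,0,0,0,0,-1],
  [0,0,0,0,0,0,-1],
  [0,0,0,0,0,0,-1],
  [0,0,0,0,0,0,-1],
  [0,0,0,0,0,0,-1],
  [0,0,0,0,0,0,-1],
  [0,0,0,0,0,0,-1],
])

```text
clock: 8.2
position: [0.4438, 0.0224, 0.1343]
ee_rot: [[0.521, 0.853, -0.002], [0.853, -0.521, 0.002], [0.001, -0.003, -1.0]]
ft_force: [-0.7, 0.6, -1.4]
grip_width: 0.0131
grip_force: 58.6
```

Emit:
move_arm([
  [0,0,0,0,0,0,-1],
  [0,0,0,0,0,0,-1],
  [0,0,0,0,0,0,-1],
  [0,0,0,0,0,0,-1],
  [0,0,0,0,0,0,-1],
  [0,0,0,0,0,0,-1],
  [0,0,0,0,0,0,-1],
  [0,0,0,0,0,0,-1],
  [0,0,0,0,0,0,-1],
  [0,0,0,0,0,0,-1],
])

```text
clock: 9.2
position: [0.4437, 0.0225, 0.1343]
ee_rot: [[-0.479, 0.878, -0.002], [0.878, 0.479, 0.003], [0.003, -0.0, -1.0]]
ft_force: [0.2, -0.6, -1.5]
grip_width: 0.013
grip_force: 58.6
```

```bash
python3 - <<'E'
from h import *
T=imaging.capture("top");S=imaging.capture("side")
need([.4455,.0215,.12],np.radians(123.68))
cv2.imwrite("pics/a2.png",np.hstack([cv2.resize(T[270:450,130:330],(400,360)),cv2.resize(S[180:360,80:280],(400,360))])[:,:,::-1])
E
```

```text
t 9.3 p [0.4438 0.0223 0.1343] yaw 118.45 z [-0.002  0.003 -1.   ] w 0.0133 F [-0.   0.2 -0.9] gf 58.6
j [ 0.048  0.404 -0.286  2.136  0.185  0.626  0.129]
tool shift units [-0.041  0.028  0.358]
turn units [-0.003 -0.031 -0.872]
```

View pics/a2.png

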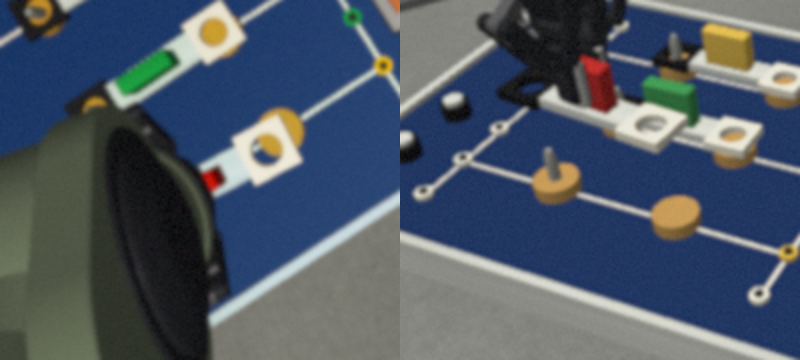

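The link has been turned end for end. The white eye is now over the stud side, at side (206,242), and the pin (side (154,255)) and stud (side (218,287)) are uncovered. Next I'll measure the stud and the white eye.

```bash
python3 - <<'E'
from h import *
xh=np.array([.83214,.55457]);yh=np.array([-.55457,.83214])
S=imaging.capture("side");H=cv2.cvtColor(S,cv2.COLOR_RGB2HSV)
m=cv2.inRange(H,(8,90,60),(25,255,255))
_,lab,stt,ce=cv2.connectedComponentsWithStats(m)
for i in range(1,len(stt)):
    if stt[i,4]>60 and 140<ce[i][0]<240 and ce[i][1]>255:
        V=H[:,:,2][lab==i];t,_=cv2.threshold(V,0,255,cv2.THRESH_OTSU)
        mm=((lab==i)&(H[:,:,2]>t)).astype(np.uint8)
        c=max(cv2.findContours(mm,0,2)[0],key=cv2.contourArea);e=cv2.fitEllipse(cv2.convexHull(c))
        X=plane("side",e[0],.042);print(stt[i],t,e,X.round(4),"panel",X[:2]@xh,X[:2]@yh)
# predicted brass centres and white eye
for y in(-.1742,-.2842):
    q=.3826*xh+y*yh;print("pred",proj("side",np.array([*q,.042])))
o,R=st();p=np.array(o["position"])
q=p-R[:,0]*.055;q[2]=p[2]-.005
print("white eye pred",proj("side",q))
w=cv2.inRange(H,(0,0,150),(40,70,255))
cs,hi=cv2.findContours(w,cv2.RETR_CCOMP,2)
for c,h in zip(cs,hi[0]):
    if h[3]>=0 and cv2.contourArea(c)>20:
        e=cv2.fitEllipse(cv2.convexHull(c)); 
        if abs(e[0][0]-206)<15 and abs(e[0][1]-242)<15: X=plane("side",e[0],p[2]-.005);d=X-p;print("hole",e,"tool offset",(R.T@d).round(4))
E
```

```text
[146 262  24  20 334] 156.0 ((157.330322265625, 268.8128662109375), (13.49731731414795, 23.12554359436035), 74.47887420654297) [0.4152 0.0659 0.042 ] panel 0.38200622587238753 -0.17543605121697173
[206 278  24  21 417] 159.0 ((217.10536193847656, 285.7668762207031), (15.3173246383667, 23.609745025634766), 76.64208984375) [ 0.4761 -0.0253  0.042 ] panel 0.3821692847027714 -0.2851428962920995
pred [156.92301519 268.40309918]
pred [216.72419412 285.43555558]
t 9.35 p [0.4438 0.0223 0.1344] yaw 118.21 z [-0.002  0.003 -1.   ] w 0.0132 F [ 0.2 -0.6 -0.8] gf 58.6
j [ 0.047  0.404 -0.285  2.136  0.185  0.626  0.126]
white eye pred [204.25343045 241.34911568]
hole ((202.57598876953125, 241.58059692382812), (7.071597576141357, 11.361241340637207), 74.94168090820312) tool offset [-0.0533 -0.0015  0.0048]
```

Emit:
move_arm([
  [0,0,0,0,0,-0.03,-0.5],
  [0,0,0,0,0,0,-0.4],
  [0,0,0,0,0,0,0],
])

```text
clock: 9.65
position: [0.444, 0.0225, 0.1346]
ee_rot: [[-0.554, 0.833, 0.0], [0.833, 0.554, -0.0], [-0.0, -0.0, -1.0]]
ft_force: [0.0, -0.4, -0.7]
grip_width: 0.0136
grip_force: 58.6
```

```bash
python3 -c "
from h import *
need([.4463,.0200,.075],np.radians(123.68))"
```

```text
t 9.65 p [0.444  0.0225 0.1346] yaw 123.62 z [ 0. -0. -1.] w 0.0136 F [ 0.  -0.4 -0.7] gf 58.6
j [ 0.062  0.404 -0.307  2.136  0.204  0.628  0.199]
tool shift units [-0.083  0.015  1.489]
turn units [-0.001  0.003 -0.009]
```

Emit:
move_arm([
  [0,-0.08,0.015,0.2,0,0,0],
  [0,0,0,0.3,0,0,0],
  [0,0,0,0.3,0,0,0],
  [0,0,0,0.2,0,0,0],
  [0,0,0,0,0,0,0],
])

```text
clock: 10.15
position: [0.4455, 0.0201, 0.0933]
ee_rot: [[-0.556, 0.831, -0.002], [0.831, 0.556, -0.001], [0.0, -0.002, -1.0]]
ft_force: [0.8, 0.4, -1.3]
grip_width: 0.0132
grip_force: 58.6
```

```bash
python3 - <<'E'
from h import *
need([.4463,.0200,.055],np.radians(123.68))
T=imaging.capture("top");S=imaging.capture("side")
cv2.imwrite("pics/a3.png",np.hstack([cv2.resize(T[300:420,170:310],(400,343),interpolation=2),cv2.resize(S[210:310,120:240],(400,333),interpolation=2)[:333] if 0 else cv2.resize(S[210:313,120:240],(400,343),interpolation=2)])[:,:,::-1])
E
```

```text
t 10.15 p [0.4455 0.0201 0.0933] yaw 123.75 z [-0.002 -0.001 -1.   ] w 0.0132 F [ 0.8  0.4 -1.3] gf 58.6
j [ 0.037  0.484 -0.274  2.159  0.252  0.53   0.164]
tool shift units [-0.014  0.016  0.958]
turn units [-0.019 -0.005  0.011]
```

View pics/a3.png

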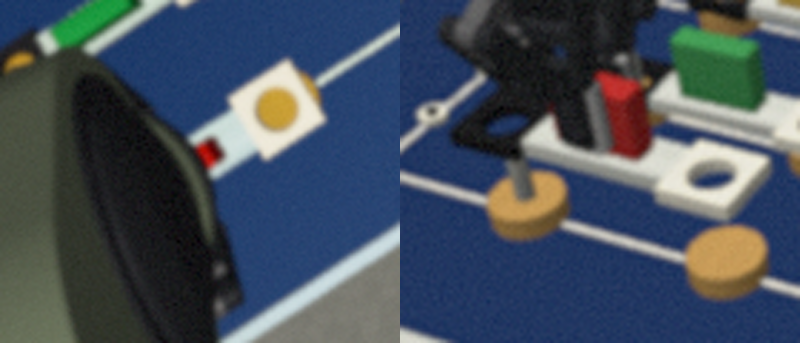

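The side view shows the black eye just above the pin tip (crop (505,122) over (517,160)) and the white eye above the stud. Next I'll lower it slowly.

Emit:
move_arm([
  [0,-0.01,0.015,0.15,0,0,0],
  [0,0,0,0.15,0,0,0],
  [0,0,0,0.15,0,0,0],
  [0,0,0,0.15,0,0,0],
  [0,0,0,0,0,0,0],
])

```text
clock: 10.75
position: [0.4466, 0.02, 0.0699]
ee_rot: [[-0.556, 0.831, -0.001], [0.831, 0.556, -0.001], [-0.0, -0.001, -1.0]]
ft_force: [-0.6, -0.7, -0.7]
grip_width: 0.0131
grip_force: 58.6
```

```bash
python3 - <<'E'
from h import *
need([.4463,.0200,.055],np.radians(123.68))
o,R=st();p=np.array(o["position"]);S=imaging.capture("side");H=cv2.cvtColor(S,cv2.COLOR_RGB2HSV)
w=cv2.inRange(H,(0,0,150),(40,70,255))
cs,hi=cv2.findContours(w,cv2.RETR_CCOMP,2)
xh=np.array([.83214,.55457]);yh=np.array([-.55457,.83214])
for c,h in zip(cs,hi[0]):
    if h[3]>=0 and cv2.contourArea(c)>20:
        e=cv2.fitEllipse(cv2.convexHull(c))
        if abs(e[0][0]-214)<15 and abs(e[0][1]-268)<18: X=plane("side",e[0],p[2]-.005);print("hole",e,X,X[:2]@xh,X[:2]@yh)
E
```

```text
t 10.75 p [0.4466 0.02   0.0699] yaw 123.76 z [-0.001 -0.001 -1.   ] w 0.0131 F [-0.6 -0.7 -0.7] gf 58.6
j [ 0.017  0.53  -0.25   2.17   0.279  0.472  0.139]
tool shift units [ 0.004 -0.007  0.373]
turn units [-0.01   0.001  0.013]
t 10.75 p [0.4466 0.02   0.0699] yaw 123.76 z [-0.001 -0.001 -1.   ] w 0.0131 F [-0.6 -0.7 -0.7] gf 58.6
j [ 0.017  0.53  -0.25   2.17   0.279  0.472  0.139]
hole ((215.8243865966797, 274.8065490722656), (9.414464950561523, 14.849031448364258), 84.35914611816406) [ 0.47676665 -0.0272458   0.06490986] 0.3816268968649065 -0.28707280597805324
```

Emit:
move_arm([
  [0,0.03,0,0.1,0,0,0],
  [0,0,0,0.1,0,0,0],
  [0,0,0,0.08,0,0,0],
  [0,0,0,0.05,0,0,0],
  [0,0,0,0,0,0,0],
])

```text
clock: 11.3
position: [0.4463, 0.021, 0.0573]
ee_rot: [[-0.556, 0.831, 0.0], [0.831, 0.556, -0.001], [-0.001, -0.0, -1.0]]
ft_force: [0.5, -0.2, -0.7]
grip_width: 0.013
grip_force: 58.6
```

Emit:
move_arm([
  [0,0,0,0.03,0,0,0],
  [0,0,0,0.02,0,0,0],
  [0,0,0,0,0,0,0],
])

```text
clock: 11.6
position: [0.4464, 0.021, 0.0555]
ee_rot: [[-0.555, 0.832, 0.0], [0.832, 0.555, -0.001], [-0.001, 0.0, -1.0]]
ft_force: [-1.2, -0.1, -0.8]
grip_width: 0.0133
grip_force: 58.6
```

Emit:
move_arm([
  [0,0,0,0.015,0,0,0],
  [0,0,0,0.015,0,0,0],
  [0,0,0,0,0,0,0],
])

```text
clock: 11.9
position: [0.4465, 0.021, 0.055]
ee_rot: [[-0.556, 0.831, 0.001], [0.831, 0.556, -0.001], [-0.001, 0.0, -1.0]]
ft_force: [-6.2, 0.3, 22.2]
grip_width: 0.0136
grip_force: 62.0
```

It's seated, with contact force showing. I'll ease off slightly and release.

Emit:
move_arm([
  [0,0,0,-0.01,0,0,0],
  [0.2,0,0,0,0,0,0],
  [0.4,0,0,0,0,0,0],
  [0.7,0,0,0,0,0,0],
  [1,0,0,0,0,0,0],
  [1,0,0,0,0,0,0],
  [1,0,0,0,0,0,0],
  [1,0,0,0,0,0,0],
])

```text
clock: 12.7
position: [0.4464, 0.021, 0.0547]
ee_rot: [[-0.556, 0.832, 0.0], [0.832, 0.556, -0.001], [-0.001, 0.0, -1.0]]
ft_force: [0.1, -0.6, 0.2]
grip_width: 0.0854
grip_force: 0.0
```

Emit:
move_arm([
  [1,0,0,-0.3,0,0,0],
  [1,0,0,-0.6,0,0,0],
  [1,0,0,-0.9,0,0,0],
  [1,0,0,-0.9,0,0,0],
  [1,0,0,-0.9,0,0,0],
  [1,0,0,0,0,0,0],
])

```text
clock: 13.3
position: [0.4481, 0.0213, 0.2034]
ee_rot: [[-0.555, 0.832, 0.007], [0.832, 0.555, -0.0], [-0.004, 0.006, -1.0]]
ft_force: [0.8, 0.2, -0.0]
grip_width: 0.0858
grip_force: 0.0
```

```bash
python3 -c "
from h import *
need([.45,-.25,.20],np.radians(123.68))"
```

```text
t 13.3 p [0.4481 0.0213 0.2034] yaw 123.73 z [ 0.007 -0.    -1.   ] w 0.0858 F [ 0.8  0.2 -0. ] gf 0.0
j [ 0.108  0.294 -0.348  2.067  0.141  0.796  0.264]
tool shift units [-5.667 -3.727  0.088]
turn units [0.056 0.04  0.009]
```

Emit:
move_arm([
  [1,-0.7,-0.46,0,0,0,0],
  [1,-0.7,-0.46,0,0,0,0],
  [1,-0.7,-0.46,0,0,0,0],
  [1,-0.7,-0.46,0,0,0,0],
  [1,-0.7,-0.46,0,0,0,0],
  [1,-0.7,-0.46,0,0,0,0],
  [1,-0.7,-0.46,0,0,0,0],
  [1,-0.7,-0.46,0,0,0,0],
  [1,0,0,0,0,0,0],
])

```text
clock: 14.2
position: [0.4475, -0.2509, 0.1991]
ee_rot: [[-0.551, 0.834, 0.0], [0.834, 0.551, -0.002], [-0.001, -0.001, -1.0]]
ft_force: [0.0, 1.1, -0.4]
grip_width: 0.0851
grip_force: 0.0
```

```bash
python3 - <<'E'
from h import *
T=imaging.capture("top");S=imaging.capture("side");st()
xh=np.array([.83214,.55457]);yh=np.array([-.55457,.83214])
for c,a,b in(("red",(182,264),(236,359)),("yellow",(243,204),(173,254)),("green",(215,230),(203,306))):
    try:
        A,B=blob(S,c,a),blob(T,c,b);x,e=tri(A[0],B[0]);print(c,A[0],B[0],B[2][2],x.round(4),np.round(e,4),x[:2]@xh,x[:2]@yh)
    except Exception as ex:print(c,ex)
cv2.imwrite("pics/a4.png",np.hstack([cv2.resize(T[220:400,110:310],(400,360),interpolation=2),cv2.resize(S[160:340,110:310],(400,360),interpolation=2)])[:,:,::-1])
E
```

```text
t 14.3 p [ 0.4481 -0.2471  0.1991] yaw 123.68 z [ 0. -0. -1.] w 0.0856 F [0.1 0.3 0.3] gf 0.0
j [ 0.568  0.391 -0.232  1.921  0.118  0.843  0.862]
red [183.12028725 262.42010772] [235.15294118 357.12941176] 56.3099365234375 [0.4462 0.0223 0.0698] [0. 0.] 0.3836636741621673 -0.22894265169600203
yellow max() iterable argument is empty
green [209.52238806 227.56716418] [202.49668874 305.47350993] 56.3099365234375 [0.5177 0.0747 0.0751] [0.0042 0.0042] 0.4721861488636432 -0.22493268600655247
```

View pics/a4.png

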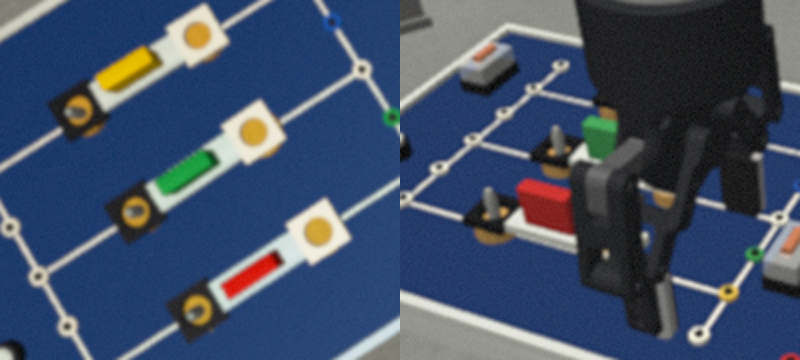

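The top view shows the red link with its black eye on its pin (crop (197,310)) and its white eye centred on the stud (crop (318,231)). It is parallel to its neighbours, and those haven't moved. Handing in.

```bash
python3 -c "
from plant import bot
print(bot.sign_off())"
```

```text
the job is handed in; nothing more can be done
None
```

The red link is turned end for end and refitted with its black end on the same pin, lying flat and straight to its stud; the yellow and green links look unmoved, and I handed the job in at about 14 s.

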